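# Set the hammered tin cups on their matching saucers

### The arm

A 7-joint arm with a two-finger parallel gripper is mounted at the origin on the work surface. World frame = base frame: x ahead of the robot, y to its left, z up, the work surface at z = 0. Lengths are in m, angles in rad, forces in N, time in s.
With the tool pointing down it reaches from about 0.425 to 0.95 m from the base axis. Payload 4.7 kg.
Tool frame: the origin (TCP) lies between the finger pads; the fingertips stand 25 mm ahead of it and the grasp point (between the pads) lies 6 mm ahead of it; x points along the fingers, z is the direction in which the jaws open and shut, and the axes are right-handed (so a half turn about x gives the same grasp; the last joint's range is limited). The gripper opens to 85 mm and grips with 20 to 120 N. Pads are 22 mm wide; open, the fingers measure 114 mm over their backs; the gripper's body (76 mm by 85 mm) begins 54 mm behind the grasp point. The pads swing forward as they close: fully open they stand 13 mm farther back than shut.
Start: joints at [-1.276, 0.469, -0.049, 1.532, 0.024, 1.141, -0.082], TCP at [0.215, 0.64, 0.256] pointing down, gripper open.
Joint ranges: [-2.59, 2.59], [-0.33, 1.99], [-1.39, 1.29], [0.1, 2.45], [-1.04, 4.18], [0.21, 1.99], [-2.66, 2.66]. Speed limits (rad/s): [2.57, 2.57, 3.14, 3.14, 3.14, 3.14, 3.14].

### API

Orientations are given as a 3x3 rotation matrix whose columns are the frame's x, y, z axes.
In Python, from rig import * gives the robot as it stands. Calls block until the motion is done:
- movep(position, orientation): joint-space move of the TCP to a pose.
- move_l(position, attitude=None, feed=0.15, until_force=None): straight line of the TCP; attitude=None keeps the orientation; feed is the mean speed in m/s. With until_force (N) it stops when the force on the tool has changed by that much, and returns True; else False.
- move_joints(angles): joint-space move.
- command_gripper(opening, newtons=None): finger opening in m; newtons is the grip in N (None keeps the last); returns when the fingers have stopped.
- sleep(seconds).
- inverse_kinematics(position, orientation): joint angles nearest the present ones, or None.
- sense(): the state.
- camera(name): name is "scene" or "top" or "wrist"; returns (picture, depth): 400x640x3 uint8, red, green, blue; 400x640 float32, m along the optical axis (not along the pixel's ray), 0 where there is no reading.
- camera_params(name): a dict with "K" (3x3 intrinsics, pixels), "position" and "rotation" of the camera in the world; the wrist camera has in their place "tool_from_camera" (4x4, takes a point from camera to tool coordinates, whose origin is the TCP and whose axes are the tool frame's). Camera axes: x right, y down, z forward; pixel columns grow to the right and rows downward; lengths in m; the calibration is good to about 2 mm. A picture is of the moment at which its call begins: read the wrist's pose just before it. camera_params takes no time and is no camera call.
A pose or a line that the arm cannot do raises Unreachable and nothing moves.
- finish_job(): hands the job in, once; it reports no verdict.
The state is a dict: "time_s": time; "joint_pos": joint angles; "qd": joint speeds; "joint_efforts": joint torques, N m; "position": TCP position; "tcp_rot": TCP orientation; "wrist_force": force on the tool from outside, world axes, zero at the start; "ft_torque": the same for the moment, N m; "finger_gap": finger opening in m.
Only numpy, scipy, OpenCV 4.12 (cv2) and the standard library are available. Lean on these libraries where they do the work, as an engineer would, in place of code of your own. Each camera call takes 0.05 s, during which the arm holds its last target. There are 200 camera calls.

### The job

The class's four hammered tin cups are finished: set each one upright in the middle of the wooden saucer of its own shape and size (large round, small round, large square, small square), with the sides of the square cups parallel to the sides of their saucers. Set the soft cups down gently, never dropping them, and leave the steel stake and the mallet where they are.

Things in the scene. Friction and masses are not known exactly. Their poses are not given: they have to be found in the camera images.
- round_cup_large: open-topped cup of plain hammered tin (silvery grey), round and straight-sided, 60 mm outer diameter, 56 mm high, walls 3 mm thick, about 260 g, standing upright on the bench. Origin: centre of its underside; z up
- round_cup_small: open-topped cup of plain hammered tin (silvery grey), round and straight-sided, 38 mm outer diameter, 42 mm high, walls 3 mm thick, about 110 g, standing upright on the bench. Origin: centre of its underside; z up
- square_cup_large: open-topped cup of plain hammered tin (silvery grey), square in plan with upright sides, 56 x 56 mm outside, 56 mm high, walls 3 mm thick, about 270 g, standing upright on the bench. Origin: centre of its underside; z up; x and y square to its sides
- square_cup_small: open-topped cup of plain hammered tin (silvery grey), square in plan with upright sides, 36 x 36 mm outside, 42 mm high, walls 3 mm thick, about 120 g, standing upright on the bench. Origin: centre of its underside; z up; x and y square to its sides
- round_saucer_large: flat dark wooden saucer with a raised rim, round, 104 mm outer diameter, recess 84 mm in diameter; floor 6 mm above the bench, rim 11 mm high and 10 mm wide, about 150 g, loose on the bench. Origin: centre of its underside; z up. Place for the large round cup
- round_saucer_small: flat dark wooden saucer with a raised rim, round, 80 mm outer diameter, recess 60 mm in diameter; floor 6 mm above the bench, rim 11 mm high and 10 mm wide, about 150 g, loose on the bench. Origin: centre of its underside; z up. Place for the small round cup
- square_saucer_large: flat dark wooden saucer with a raised rim, square, 100 x 100 mm outside, recess 80 x 80 mm; floor 6 mm above the bench, rim 11 mm high and 10 mm wide, about 150 g, loose on the bench. Origin: centre of its underside; z up; x and y square to its sides. Place for the large square cup
- square_saucer_small: flat dark wooden saucer with a raised rim, square, 78 x 78 mm outside, recess 58 x 58 mm; floor 6 mm above the bench, rim 11 mm high and 10 mm wide, about 150 g, loose on the bench. Origin: centre of its underside; z up; x and y square to its sides. Place for the small square cup
- stake: bystander: small solid steel stake (a smith's anvil block), foot 58 x 58 mm, flat top 62 x 50 mm, 64 mm high, 0.95 kg, loose on the bench. Origin: centre of its underside, z up
- mallet: bystander: wooden mallet lying on the bench, 44 mm high: round head 85 mm long across its y axis at x = +85 mm, 20 mm thick handle along its x axis from x = -130 mm. Origin: on the bench under the handle's middle line, z up
Things that resemble listed ones, but are neither listed nor needed, are in the scene too. Leave any blue or turquoise look-alike of the square_cup_large alone.

How it is judged:
At the end, for the whole second after the job is handed in: Each cup stands upright (0.08 rad) on the floor of its own saucer (underside 3 to 9 mm above the saucer's), centre within 10 mm of the saucer's, square cups' sides within 0.21 rad of parallel to the saucer's; all released and at rest (0.02 m/s) (horizontal distance between round_cup_large and round_saucer_large below 0.01 m and z of round_cup_large in the frame of round_saucer_large between 0.003 and 0.009 m and angle between each of round_cup_large, round_cup_small, square_cup_large, square_cup_small's own z axis and vertical below 0.08 rad and linear speed of each of round_cup_large, round_cup_small, square_cup_large, square_cup_small below 0.02 m/s and horizontal distance between round_cup_small and round_saucer_small below 0.01 m and z of round_cup_small in the frame of round_saucer_small between 0.003 and 0.009 m and horizontal distance between square_cup_large and square_saucer_large below 0.01 m and z of square_cup_large in the frame of square_saucer_large between 0.003 and 0.009 m and (angle between the x axis of square_cup_large and the x axis of square_saucer_large, either way round below 0.21 rad or angle between the x axis of square_cup_large and the y axis of square_saucer_large, either way round below 0.21 rad) and horizontal distance between square_cup_small and square_saucer_small below 0.01 m and z of square_cup_small in the frame of square_saucer_small between 0.003 and 0.009 m and (angle between the x axis of square_cup_small and the x axis of square_saucer_small, either way round below 0.21 rad or angle between the x axis of square_cup_small and the y axis of square_saucer_small, either way round below 0.21 rad)); the robot touches nothing.
It fails at once if a cup is dropped or thrown (moving faster than 0.7 m/s, as after a fall of 25 mm, while the fingers do not hold it) ((linear speed of round_cup_large above 0.7 m/s and contact force between round_cup_large and the fingers below 0.05 N) or (linear speed of round_cup_small above 0.7 m/s and contact force between round_cup_small and the fingers below 0.05 N) or (linear speed of square_cup_large above 0.7 m/s and contact force between square_cup_large and the fingers below 0.05 N) or (linear speed of square_cup_small above 0.7 m/s and contact force between square_cup_small and the fingers below 0.05 N)).
It fails at once if the stake is shifted by more than 15 mm (distance of stake from where it was at the start of the episode above 0.015 m).
It fails at once if the mallet is shifted by more than 15 mm (distance of mallet from where it was at the start of the episode above 0.015 m).
It also fails if it takes over 104 s, if anything falls off the work surface, if the arm or the gripper's body presses on something with over 40 N, if the wrist force passes 120 N, or if a joint passes its speed limit or range.

## Working session

There is one attempt and no reset: what is moved stays moved. The work goes in short steps, each a Python script; the robot and the scene stay as the last script left them, time stands still between calls to the robot, and variables do not carry over. Pictures are saved under pics/ and viewed, about 12 in all and at most 16, crops included, and the job is handed in when it is done.

```bash
mkdir -p pics; ls; python3 - <<'E'
from rig import *
import cv2,numpy as np
for n in("top","scene"):
    p,d=camera(n); cv2.imwrite(f"pics/{n}0.png",p[:,:,::-1]); np.savez(f"pics/{n}0.npz",p=p,d=d)
    print(n,camera_params(n))
print(camera_params("wrist"))
s=sense();print(s['time_s'],s['position'],s['tcp_rot'],s['finger_gap'])
E
```

```text
pics
top {'K': array([[520.6901699 ,   0.        , 312.69297622],
       [  0.        , 520.6901699 , 206.48541384],
       [  0.        ,   0.        ,   1.        ]]), 'position': array([0.31601475, 0.11201341, 1.4106802 ]), 'rotation': array([[ 0.0079946 , -0.98677048,  0.16192623],
       [-0.99982638, -0.01061361, -0.01531549],
       [ 0.0168315 , -0.16177568, -0.98668401]])}
scene {'K': array([[419.53966019,   0.        , 317.83729877],
       [  0.        , 419.53966019, 191.41389362],
       [  0.        ,   0.        ,   1.        ]]), 'position': array([1.13345555e+00, 6.28049289e-04, 9.09614828e-01]), 'rotation': array([[ 0.19372232,  0.80803206, -0.55637744],
       [ 0.98101662, -0.16465709,  0.10244235],
       [-0.00883479, -0.56566089, -0.82459063]])}
{'K': array([[315.03516702,   0.        , 322.37984337],
       [  0.        , 315.03516702, 200.57370775],
       [  0.        ,   0.        ,   1.        ]]), 'tool_from_camera': array([[-6.81372564e-04, -2.72987529e-01,  9.62017331e-01,
        -1.17380694e-01],
       [-4.08630980e-04, -9.62017398e-01, -2.72987837e-01,
         6.89574554e-02],
       [ 9.99999684e-01, -5.79116508e-04,  5.43941100e-04,
        -6.71941617e-04],
       [ 0.00000000e+00,  0.00000000e+00,  0.00000000e+00,
         1.00000000e+00]])}
0.1 [0.21457034 0.6394808  0.25534765] [[-5.04060695e-04 -9.48056105e-01  3.18102762e-01]
 [-1.69532856e-03  3.18103155e-01  9.48054592e-01]
 [-9.99998436e-01 -6.14116411e-05 -1.76760989e-03]] 0.08543001251327471
```

View pics/top0.png

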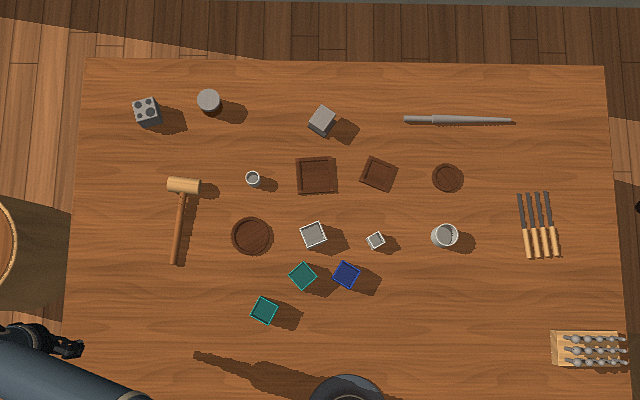

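View pics/scene0.png

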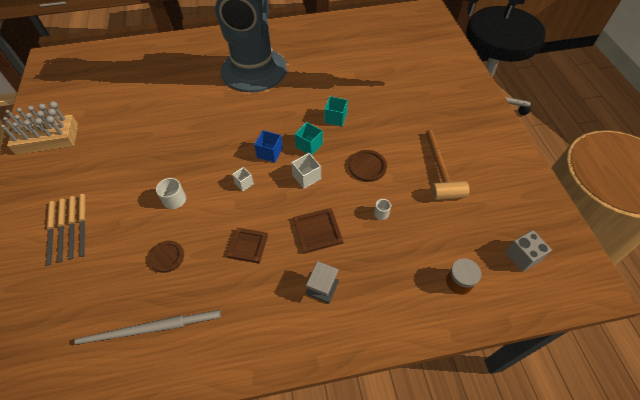

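The silvery cups in top0 are small round (253,178), large square (313,235), small square (376,240) and large round (444,236). The turquoise (303,276), (264,310) and blue (346,275) cups are look-alikes to avoid. The saucers are large square (316,175), small square (379,174), small round (447,178) and large round (251,236). The stake is at (322,121), and the mallet is on the left. I'll enlarge this area to confirm and measure.

```bash
cat > h.py <<'E'
import numpy as np,cv2
def px2w(P,uv,z):
    K,R,t=P['K'],P['rotation'],P['position']
    r=R@np.linalg.inv(K)@np.array([uv[0],uv[1],1.]); return t+r*(z-t[2])/r[2]
E
python3 - <<'E'
from rig import *
from h import *
z=np.load("pics/top0.npz");p,d=z['p'],z['d'];P=camera_params("top")
v,u=np.mgrid[0:400,0:640]
r=np.stack([u,v,np.ones_like(u)],-1)@np.linalg.inv(P['K']).T
W=(r*d[...,None])@P['rotation'].T+P['position']
np.save("pics/W.npy",W)
crop=p[150:300,225:475]; cv2.imwrite("pics/crop0.png",cv2.resize(crop,None,fx=3.2,fy=3.2,interpolation=cv2.INTER_CUBIC)[:,:,::-1])
# height segments
m=((W[...,2]>.004)&(d>0)).astype(np.uint8)
m[:95]=0; m[330:]=0
n,l,st,c=cv2.connectedComponentsWithStats(m)
for i in range(1,n):
    if st[i,4]<25: continue
    Q=W[l==i]; h=np.percentile(Q[:,2],97); T=Q[Q[:,2]>h-.006]
    rc=cv2.minAreaRect((T[:,:2]*1000).astype(np.float32))
    print(np.round(c[i]),st[i,4],"h%.3f"%h,"rect",np.round(rc[0],1),np.round(rc[1],1),round(rc[2],1),"enc",np.round(cv2.minEnclosingCircle((T[:,:2]*1000).astype(np.float32))[0]))
E
```

```text
[210. 104.] 467 h0.064 rect [820.4 376.9] [42.4 59.9] 0.8 enc [827. 378.]
[147. 112.] 721 h0.066 rect [798.9 547.1] [60.7 58.2] 18.8 enc [799. 546.]
[322. 120.] 613 h0.069 rect [780.6  68.8] [49.5 64. ] 55.7 enc [780.  67.]
[450. 108.] 26 h0.009 rect [ 833.1 -295.3] [29.1 17. ] 58.2 enc [ 837. -298.]
[453. 119.] 789 h0.028 rect [ 799.8 -309.2] [ 22.1 294.1] 1.4 enc [ 801. -309.]
[376. 173.] 760 h0.017 rect [641.  -84.9] [77.8 79.9] 67.8 enc [641. -85.]
[314. 175.] 1214 h0.016 rect [635.3  87.4] [100.7 100.2] 4.8 enc [636.  88.]
[446. 177.] 622 h0.016 rect [ 633.  -277.2] [77.8 76.5] 21.4 enc [ 632. -277.]
[252. 178.] 175 h0.046 rect [618.6 255.7] [33.7 35. ] 1.9 enc [619. 255.]
[181. 207.] 1122 h0.047 rect [597.6 439.4] [84.1 33.1] 85.5 enc [597. 440.]
[537. 228.] 1284 h0.020 rect [ 494.8 -521.7] [159.3  90.2] 5.8 enc [ 493. -522.]
[249. 236.] 1047 h0.016 rect [464.9 259.8] [100.6  99.8] 1.0 enc [465. 260.]
[313. 234.] 361 h0.060 rect [466.2  90.8] [56.  55.9] 23.3 enc [467.  91.]
[444. 235.] 456 h0.060 rect [ 467.9 -259.7] [56.4 57.7] 38.8 enc [ 468. -260.]
[375. 240.] 178 h0.046 rect [454.2 -76.5] [35.6 35.3] 31.3 enc [454. -76.]
[302. 275.] 290 h0.060 rect [357.9 117.3] [55.8 55.5] 42.5 enc [358. 116.]
[345. 275.] 351 h0.060 rect [362.1   4. ] [55.9 56. ] 59.1 enc [363.   3.]
[264. 311.] 348 h0.060 rect [268.5 214.6] [55.9 56.1] 62.5 enc [268. 214.]
[ 23. 326.] 277 h0.532 rect [255.4 604.9] [10.6  1.2] 49.7 enc [255. 605.]
```

View pics/crop0.png

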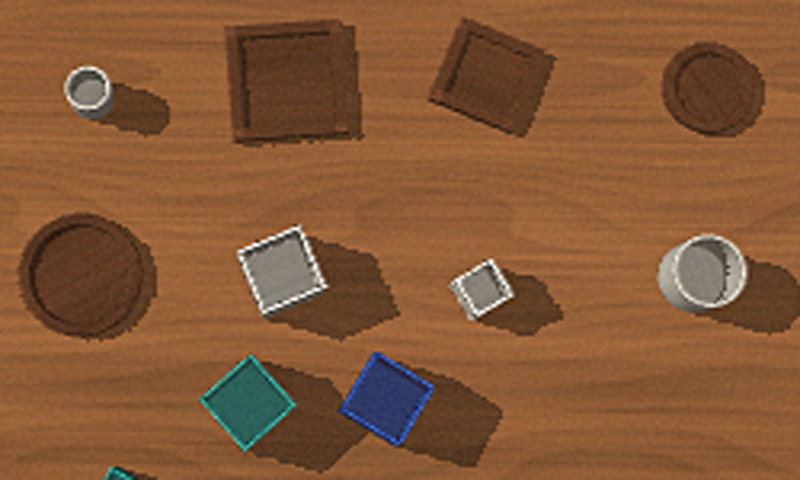

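The crop confirms the identification: four silvery cups, with the blue and turquoise ones distinct. The depth rectangles match the stated sizes. I'll start with the small round cup as the trial.

```bash
cat >> h.py <<'E'
from rig import *
def rot(a):
    c,s=np.cos(a),np.sin(a); return np.array([[0,-s,c],[0,c,s],[-1,0,0]])
def go(xy,z,yaws):
    """movep to the yaw with least joint travel; returns the yaw"""
    q0=np.array(sense()['joint_pos']); best=None
    for a in yaws:
        qs=[inverse_kinematics([*xy,zz],rot(a)) for zz in (z,.06)]
        if any(q is None for q in qs): continue
        c=np.abs(np.array(qs[0])-q0).max()
        if best is None or c<best[0]: best=(c,a)
    print("go",np.round(xy,3),"yaw",round(np.degrees(best[1])),"travel",round(best[0],2))
    movep([*xy,z],rot(best[1])); return best[1]
ZT=.20
def carry(cup,sauc,zg,cup_ang=None,sauc_ang=None,newtons=30,width=.06,cup_jaws=(0,90)):
    cup,sauc=np.array(cup)/1e3,np.array(sauc)/1e3
    allr=np.radians(np.arange(-180,180,15))
    if cup_ang is None: ya=allr
    else: ya=np.concatenate([np.radians(cup_ang+j+np.array([-360,-180,0,180])) for j in cup_jaws])
    command_gripper(.085)
    a=go(cup,ZT,ya)
    if move_l([*cup,zg],feed=.12,until_force=12): raise SystemExit("touched early %s"%sense()['position'])
    command_gripper(.0,newtons); g=sense()['finger_gap']; print("gap",g)
    if abs(g-width)>.006: raise SystemExit("bad gap")
    move_l([*cup,ZT],feed=.12); 
    yb=allr if cup_ang is None else np.radians(sauc_ang+np.arange(-360,361,90))
    go(sauc,ZT,yb); print("gap",sense()['finger_gap'])
    move_l([*sauc,zg+.012],feed=.1)
    t=move_l([*sauc,zg+.002],feed=.02,until_force=2.5); print("touch",t,sense()['position'])
    command_gripper(min(.085,width+.024))
    move_l([*sauc,ZT],feed=.12); print("t",sense()['time_s'])
E
python3 - <<'E'
from h import *
carry((618.6,255.5),(633,-277),.036,width=.038)
p,d=camera("top");cv2.imwrite("pics/top1.png",p[:,:,::-1])
E
```

```text
go [0.619 0.256] yaw -15 travel 0.52
gap 0.03791194817743445
go [ 0.633 -0.277] yaw -105 travel 0.56
gap 0.037617312396541105
touch True [ 0.63328759 -0.27708731  0.04249513]
t 11.6583
```

View pics/top1.png

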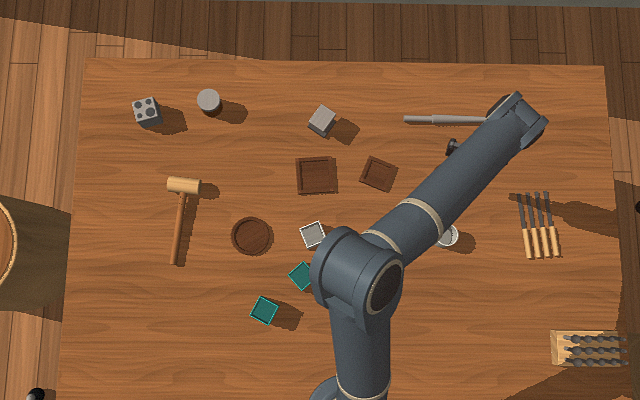

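The arm hides the placed small cup in this picture, but touch came at +6.5 mm, which is the saucer floor. The rest of the scene is undisturbed. Next is the large round cup, then the large square one.

```bash
python3 - <<'E'
from h import *
carry((468,-260),(465,260),.036,width=.060)
p,d=camera("top");cv2.imwrite("pics/top2.png",p[150:300,225:475,::-1])
cv2.imwrite("pics/top2.png",cv2.resize(p[150:300,225:475,::-1],None,fx=3.2,fy=3.2))
E
```

```text
go [ 0.468 -0.26 ] yaw -90 travel 0.38
gap 0.06031727132370688
go [0.465 0.26 ] yaw -45 travel 0.92
gap 0.06052285907975161
touch True [0.46525536 0.2602519  0.04275264]
t 21.9
```

View pics/top2.png

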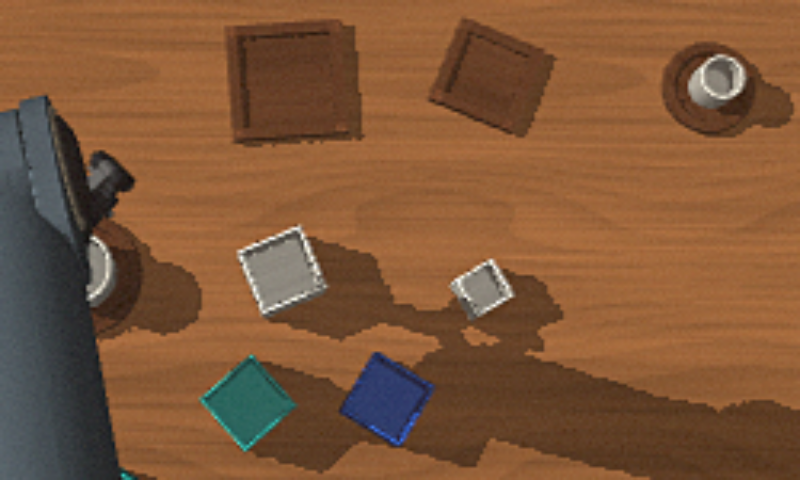

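The small round cup stands in the small round saucer at (717,82), and the large round one is in its saucer, partly hidden. Next are the square cups. For the large one I'll set the jaws at 113°, clear of the coloured cups.

```bash
python3 - <<'E'
from h import *
carry((466.3,91),(635.5,87.5),.036,23.3,4.5,width=.056,cup_jaws=(90,))
carry((454.2,-76.3),(641,-85),.036,33,67,width=.036)
s=sense(); go(np.array([.35,-.45]),.3,np.radians(np.arange(-180,180,15)))
p,d=camera("top");np.savez("pics/top3.npz",p=p,d=d)
P=camera_params("top");v,u=np.mgrid[0:400,0:640]
r=np.stack([u,v,np.ones_like(u)],-1)@np.linalg.inv(P['K']).T
W=(r*d[...,None])@P['rotation'].T+P['position']
for n,c,h,R in (("rs",(633,-277),.048,22),("rl",(465,260),.062,34),("ql",(635.5,87.5),.062,44),("qs",(641,-85),.048,30)):
    near=np.hypot(W[...,0]-c[0]/1e3,W[...,1]-c[1]/1e3)<.075
    for lo,hi in((h-.003,h+.009),(.0095,.021)):
        T=(W[near&(W[...,2]>lo)&(W[...,2]<hi)][:,:2]*1000).astype(np.float32)
        if len(T): rc=cv2.minAreaRect(T); print(n,np.round(rc[0],1),np.round(rc[1],1),round(rc[2],1))
cv2.imwrite("pics/top3.png",cv2.resize(p[90:320,150:475,::-1],None,fx=2.4,fy=2.4,interpolation=cv2.INTER_CUBIC))
E
```

```text
go [0.466 0.091] yaw -67 travel 0.17
gap 0.05594836087283346
go [0.636 0.088] yaw -86 travel 0.38
gap 0.055786767442011116
touch True [0.63580221 0.08758961 0.04248861]
t 30.9
go [ 0.454 -0.076] yaw 303 travel 0.62
gap 0.03592594863342928
go [ 0.641 -0.085] yaw 337 travel 0.61
gap 0.03582087553429136
touch True [ 0.64142927 -0.08497351  0.04235936]
t 40.275
go [ 0.35 -0.45] yaw -75 travel 0.44
rs [ 632.7 -277.2] [35.9 36.1] 45.1
rs [ 630.9 -281.2] [103.6 111.5] 12.2
rl [465.8 258.6] [57.4 57.4] 2.0
rl [465.7 260. ] [102.5 101.8] 24.9
ql [635.7  86.1] [56.9 55.7] 4.5
ql [626.6  86.8] [118.6  99.9] 4.6
qs [640.5 -85.6] [36.  36.5] 65.9
qs [633.5 -83.1] [105.3 119.8] 84.0
```

View pics/top3.png

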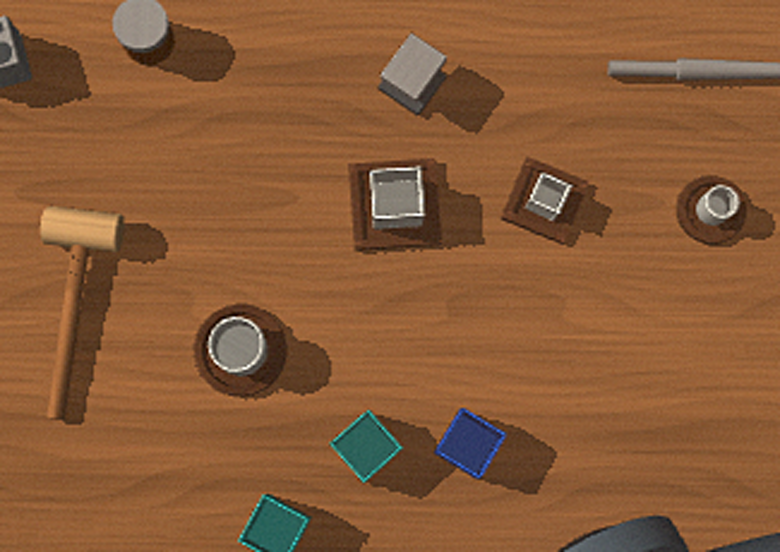

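All four cups stand in their saucers. The saucer depth readings picked up stray cup-wall points, so I'll compare the before and after pictures directly to see whether any saucer shifted.

```bash
python3 - <<'E'
import numpy as np,cv2
a=np.load("pics/top0.npz")['p'];b=np.load("pics/top3.npz")['p']
c=[cv2.resize(x[150:265,x0:x0+110],None,fx=3.4,fy=2.4*3.4/2.4,interpolation=cv2.INTER_CUBIC) for x0 in(290,) for x in(a,b)]
o=[]
for x0,y0 in((285,145),(350,145),(410,145),(215,200)):
    o.append(np.vstack([cv2.resize(x[y0:y0+65,x0:x0+65],(195,195),interpolation=cv2.INTER_CUBIC) for x in(a,b)]+[cv2.resize(cv2.absdiff(a,b)[y0:y0+65,x0:x0+65],(195,195))]))
cv2.imwrite("pics/cmp.png",np.hstack(o)[:,:,::-1])
E
```

```text
(no output)
```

View pics/cmp.png

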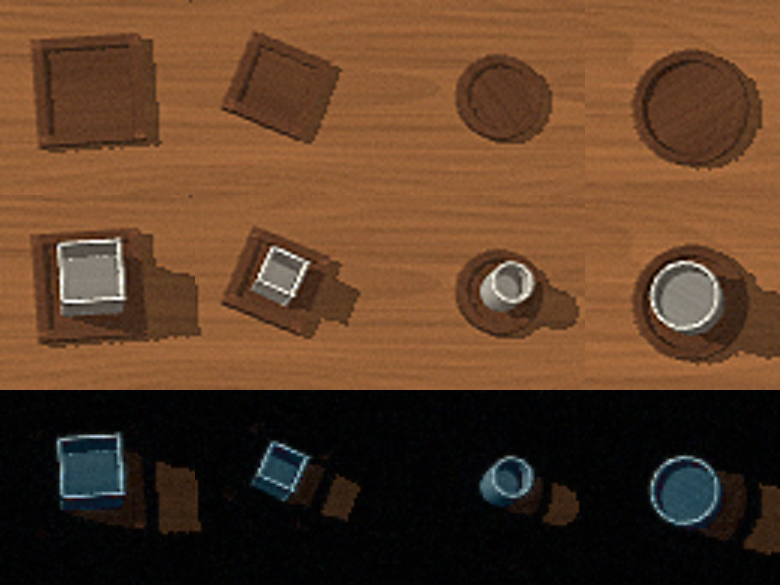

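The difference row shows only cups and shadows, with no saucer edges, so no saucer has moved. I'm handing in.

```bash
python3 - <<'E'
from rig import *
print(sense()['time_s']); print(finish_job())
E
```

```text
42.0667
the job is handed in; nothing more can be done
None
```

All four tin cups are standing upright in their own saucers, and I handed the job in at about 42 s of the 104 s allowed. Each cup was lowered slowly until it touched the saucer floor, which came 6.4 to 6.8 mm above bench level, and only then released.

**Last checks (overhead camera):**
- **Centring:** each cup centre is within about 1.5 mm of its saucer's measured centre.
- **Square cups:** their sides are within about 2° of parallel to the saucers' sides.
- **Saucers:** comparing the before and after pictures showed no saucer movement.
- **Stake, mallet and coloured cups:** they were never touched, and they look unmoved in the last picture.

**One check disagreed:** the final depth reading of three saucers (all but the large round one) was spoiled by stray points from the cup walls. For those three I relied on the picture comparison and their starting positions instead. Uprightness was judged only from the touch heights and the pictures.

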